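Snap the blue cap onto the spice jar inside the masala dabba

TASK

Raise the lid of the rectangular steel masala dabba by its black knob until it leans just past upright, about 100 degrees from closed, and let its stiff hinge hold it there. Then take the blue cap from the white dish and press it straight down onto the white spout of the jar inside the dabba until it clicks and sits fully home, and keep pressing firmly enough to squeeze the orange sealing ring: finish while the fingers are still pressing on the cap, do not let go. Leave the lid as set and the tumblers, storage jar, round dabba and steel bowl where they are.

Things in the scene. Friction and masses are not known exactly. Their poses are not given: they have to be found in the camera images.
- dabba: rectangular steel spice box, fixed, 180 mm along its x, 220 mm along its y, 95 mm high, walls 4 mm; origin at the centre of its underside, z up, front (-x) roughly towards the robot. Four fixed tins (44 mm high with knob) in its corners, the spout jar between them, off centre by up to 33 mm. Lid hinged on the far (+x) top edge
- lid (a joint): angle of the dabba's lid in rad: 0 closed, grows as it is raised, 1.57 upright, 1.745 is 100 degrees, stop at 2.3. May start slightly ajar. The hinge is stiff (about 0.35 N m, roughly 2 to 4 N at the knob) and the lid stays at any angle where it is left
- lid_hinge (a point): centre of the lid's hinge line, at the far top edge of the dabba, 95 mm above the trolley top; the hinge axis runs along the dabba's y
- lid_handle (a point): grip point of the round black knob on the lid: the centre of a knob 28 mm across, standing 35 mm out from the lid's top face on a thin stem, 30 mm in from the lid's free (front) edge; 156 mm from the hinge line. It swings with the lid and can be pinched from above along the dabba's y at any lid angle
- jar_seat (a point): centre of the top face of the unsqueezed orange sealing ring (38 mm across) of the clear jar fixed in the dabba, 60 mm above the trolley. A white spout 24 mm across rises 20 mm from it, its top 4 mm tapered. Spring bumps 8 mm up hold a loosely set cap with its underside 12 mm above this point; about 12 N pushes it past them with a click (force drops), onto the ring
- gasket (a joint): how far the orange sealing ring is squeezed down, in m: 0 free, 0.003 at its stop; 2.5 N per mm. It springs back when pressing ceases
- cap_center (a point): centre of the blue snap cap, 40 mm across, 28 mm high, flat closed top; 14 mm above its underside (open mouth 27 mm across). Starts mouth down on the floor of the white dish, this point 19 mm above the trolley. Fully home, it is 14 mm above jar_seat, or up to 3 mm less while the ring is squeezed
- cap: the same blue cap; its origin is at the centre of its underside, z towards its closed top; 30 g or so
- dish: white ceramic dish, 170 mm across at the rim, 16 mm high, floor 5 mm thick and flat for 136 mm across; origin at the centre of its underside; loose, 0.45 kg. Stands left or right of the dabba
- katori: bystander: small steel bowl, 100 mm across, 45 mm high, on the other side of the dabba from the dish; origin at the centre of its underside
- tumbler1: bystander: steel tumbler, 72 mm across, 110 mm high, behind the dabba; origin at the centre of its underside
- tumbler2: bystander: the other steel tumbler, same size, behind the dabba; origin at the centre of its underside
- store_jar: bystander: clear storage jar with a blue twist cap, 84 mm across, 150 mm high; origin at the centre of its underside
- round_dabba: bystander: closed round steel spice box, 128 mm across, 82 mm high; origin at the centre of its underside
Things that resemble listed ones, but are neither listed nor needed, are in the scene too. What is meant by the cap is not turquoise or yellow, and is the smaller of those in its own colour.

How it is judged:
By the outcome, as a careful person would: the job done as asked, in the order asked, and still so for the second after the job is handed in, while the arm keeps its last pose, push and grip.
It also fails if it takes over 72 s, if anything falls off the work surface, if the arm or the gripper's body presses on something with over 40 N, if the wrist force passes 120 N, or if a joint passes its speed limit or range.

ROBOT

A 7-joint arm with a two-finger parallel gripper is mounted at the origin on the work surface. World frame = base frame: x ahead of the robot, y to its left, z up, the work surface at z = 0. Lengths are in m, angles in rad, forces in N, time in s.
With the tool pointing down it reaches from about 0.425 to 1.025 m from the base axis. Payload 3.6 kg.
Tool frame: the origin (TCP) lies midway between the tips of the shut fingers; the grasp point (between the pads) lies 19 mm behind it; z points along the fingers, y is the line along which they close (so a half turn about z gives the same grasp; the last joint's range is limited). The gripper opens to 85 mm and grips with 20 to 120 N. Pads are 22 mm wide; open, the fingers measure 114 mm over their backs; the gripper's body (76 mm by 85 mm) begins 54 mm behind the grasp point. The pads swing forward as they close: fully open they stand 13 mm farther back than shut.
Start: joints at [-1.234, 0.591, 0.048, 1.609, -0.033, 0.943, -0.034], TCP at [0.303, 0.659, 0.231] pointing down, gripper open.
Joint ranges: [-2.69, 2.69], [-0.47, 2.24], [-1.27, 1.36], [0.19, 2.51], [-1.53, 4.68], [0.08, 2.07], [-3.09, 3.09]. Speed limits (rad/s): [2.57, 2.57, 3.14, 3.14, 3.14, 3.14, 3.14].

INTERFACE

Orientations are given as a unit quaternion [w, x, y, z].
In Python, from station import state, get_image, get_calibration, sign_off gives the robot as it stands.
- The arm moves only by the shell command python3 -m handwheel 'ROWS'. ROWS is text: rows parted by semicolons, each of 7 numbers parted by spaces: the shift along the tool's x, y, z in mm, then the turn, a rotation vector about the tool's x, y, z in rad, then the gripper's target within -1 to 1 (fully open at 1, half-way at 0, shut at -1). In form: dx dy dz wx wy wz claw; .... A call has 1 to 5 rows; each row shifts and turns the commanded pose from where the row before left it, along the tool's axes as they then stand; what a row does not reach is not made up. A row lasts 1/8 s, in which the tool goes at most 62.5 mm and 10.7 degrees, less where a joint would pass 70% of its speed; a pose out of reach is approached as far as the arm can. A call is refused whole if a number of a shift passes 62.5 or a number of a turn 0.188, either way. A call with a gripper value outside its range is refused whole. The fingers move at their own pace and stop on an object; the grip force is fixed at half the most. Time passes only in rows, so rows that do not move let the fingers close. It gives the time, the measured TCP pose, the force, the opening and the grip force at its end, in the units of the state.
- state(): the state, without advancing time (a new reading comes with each control period).
- get_image(name): name is "side" or "top"; returns (picture, depth): 480x640x3 uint8, red, green, blue; 480x640 float32, m along the optical axis (not along the pixel's ray), 0 where there is no reading.
- get_calibration(name): a dict with "fx", "fy", "cx", "cy" (pixels), "world_from_camera" (4x4, takes a point from camera to world coordinates). Camera axes: x right, y up, looking along -z (the intrinsics and any distortion apply to the point x, -y, -z); pixel columns grow to the right and rows downward; lengths in m; the calibration is good to about 2 mm. A picture is of the moment at which its call begins. get_calibration takes no time and is no camera call.
- sign_off(): hands the job in; it is judged then, once.
The state is a dict: "t": time; "joints": joint angles; "qd": joint speeds; "tau": joint torques, N m; "tcp_pos": TCP position; "tool_rot": TCP orientation; "wrist_force": force on the tool from outside, world axes, zero at the start; "wrist_torque": the same for the moment, N m; "width": finger opening in m; "grasp_force": force on a finger pad.
Only numpy, scipy, OpenCV 4.12 (cv2) and the standard library are available. Lean on these libraries where they do the work, as an engineer would, in place of code of your own. Each camera call takes 0.05 s, during which the arm holds its last target. There are 200 camera calls.

## Working session

There is one attempt and no reset: what is moved stays moved. The work goes in short steps, Python scripts to look and compute and a shell command to move; the robot and the scene stay as the last step left them, time stands still between calls to the robot, and variables do not carry over. Pictures are saved under pics/ and viewed, at most 10 in all, crops included, and the job is handed in when it is done.

```bash
mkdir -p pics
cat > h.py <<'E'
import numpy as np, cv2
from station import state,get_image,get_calibration
from scipy.spatial.transform import Rotation as R
def grab(n):
    im,d=get_image(n); np.savez(f'{n}.npz',im=im,d=d); return im,d
def pt(n,u,v,depth):
    c=get_calibration(n); x=(u-c['cx'])/c['fx']*depth; y=(v-c['cy'])/c['fy']*depth
    return (np.array(c['world_from_camera'])@np.array([x,-y,-depth,1]))[:3]
def ray(n,u,v,z):
    c=get_calibration(n); T=np.array(c['world_from_camera']); o=T[:3,3]; p=pt(n,u,v,1.); return o+(p-o)*(z-o[2])/(p[2]-o[2])
def cloud(n,d):
    c=get_calibration(n); T=np.array(c['world_from_camera']); v,u=np.mgrid[:480,:640]
    P=np.stack([(u-c['cx'])/c['fx']*d,-(v-c['cy'])/c['fy']*d,-d,np.ones_like(d)],-1); return (P@T.T)[...,:3]
E
python3 - <<'E'
from h import *
for n in('top','side'):
    im,d=grab(n); cv2.imwrite(f'pics/{n}0.png',im[...,::-1]); c=get_calibration(n); print({k:np.round(v,3).tolist() for k,v in c.items()})
print(state())
E
```

```text
{'fx': 586.436, 'fy': 586.436, 'cx': 314.475, 'cy': 248.375, 'world_from_camera': [[-0.016, 0.988, -0.156, 0.297], [-1.0, -0.019, -0.015, -0.051], [-0.017, 0.156, 0.988, 1.789], [0.0, 0.0, 0.0, 1.0]]}
{'fx': 439.219, 'fy': 439.219, 'cx': 319.607, 'cy': 243.353, 'world_from_camera': [[0.896, 0.242, -0.372, 0.14], [-0.443, 0.459, -0.77, -0.845], [-0.016, 0.855, 0.518, 0.651], [0.0, 0.0, 0.0, 1.0]]}
{'t': 0.1, 'joints': array([-1.233514  ,  0.59201565,  0.04827461,  1.60968393, -0.03333026,
        0.94271445, -0.03369938]), 'qd': array([ 0.00084357, -0.00088157, -0.0002794 , -0.00247688,  0.00027354,
       -0.00108481,  0.00081981]), 'tau': array([ 4.81273994e-03, -5.49998367e+01,  1.55333418e+00, -1.98824233e+01,
        9.71927162e-03,  3.89427412e-03, -5.42348459e-06]), 'tcp_pos': array([0.30240292, 0.65810318, 0.23026671]), 'tool_rot': array([-1.80418150e-04,  2.13686459e-01,  9.76901776e-01, -9.92300733e-04]), 'wrist_force': array([-0.86643449, -0.15692907, -0.08264029]), 'wrist_torque': array([ 0.02728146, -0.00276716,  0.03511929]), 'grasp_force': 0.0, 'width': 0.08543725926781347}
```

View pics/top0.png

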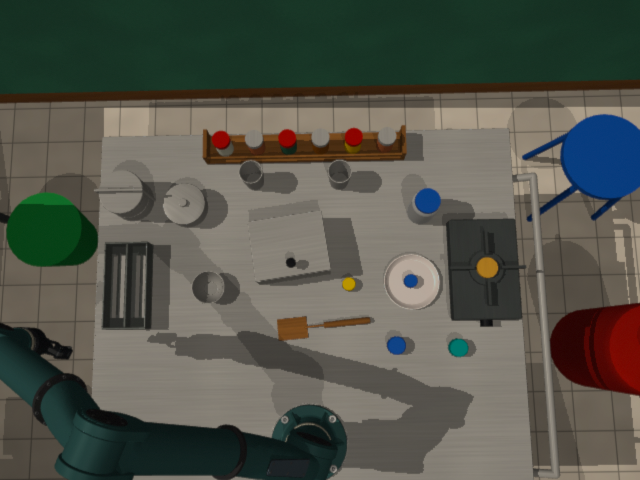

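View pics/side0.png

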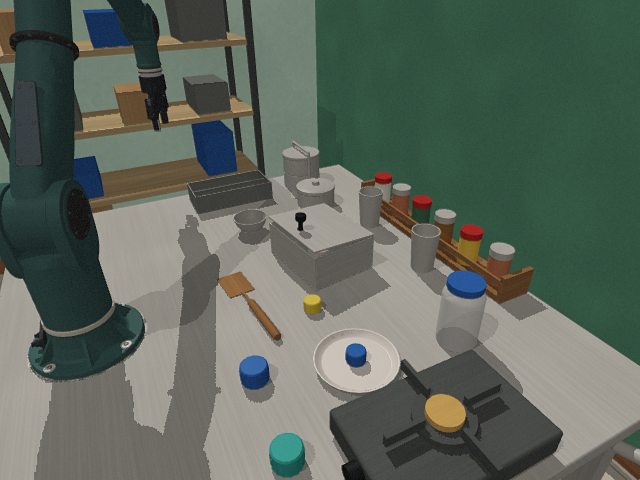

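The top view shows the dabba at about (290,243), its knob at (291,262), and the cap in the dish at (410,281). In the side view the knob is at (300,218) and the cap at (356,355). The lid looks closed or slightly ajar.

Run:
```python
from h import *
S={n:np.load(n+'.npz') for n in('top','side')}
for n,box,kb in(('top',(240,190,345,295),(405,270,420,292)),('side',(285,205,320,235),(340,338,372,372))):
    im,d=S[n]['im'].astype(int),S[n]['d']; P=cloud(n,d)
    v,u=np.mgrid[:480,:640]
    def inb(b): return (u>=b[0])&(u<b[2])&(v>=b[1])&(v<b[3])
    k=inb((280,252,302,272) if n=='top' else box)&(im.max(-1)<45)
    print(n,'knob px',u[k].mean(),v[k].mean(),k.sum(),np.median(P[k],0).round(4), P[k].min(0).round(3),P[k].max(0).round(3))
    b=inb(kb)&(im[...,2]>im[...,0]+60)
    print('cap px',u[b].mean(),v[b].mean(),b.sum(),np.median(P[b],0).round(4),P[b].min(0).round(3),P[b].max(0).round(3))
d=S['top']['d'];P=cloud('top',d)
m=(P[...,2]>.075)&(P[...,2]<.14)&(u>235)&(u<345)&(v>185)&(v<295)
Q=P[m]; 
r=cv2.minAreaRect(Q[:,:2].astype(np.float32)*1000);print(r,cv2.boxPoints(r))
A=np.c_[Q[:,:2],np.ones(len(Q))]
for _ in range(3):
    c=np.linalg.lstsq(A,Q[:,2],rcond=None)[0];e=abs(A@c-Q[:,2]);A=A[e<.006];Q=Q[e<.006]
print('lid plane',c,len(Q),Q.min(0),Q.max(0))
r=cv2.minAreaRect(Q[:,:2].astype(np.float32)*1000);print(r,cv2.boxPoints(r))
print(R.from_quat(np.roll(state()['tool_rot'],-1)).as_matrix().round(3))
```

```text
top knob px 290.6290322580645 262.06451612903226 62 [0.5172 0.0403 0.1553] [ 0.297 -0.051  0.145] [0.529 0.051 1.789]
cap px 410.376 280.464 125 [ 0.4721 -0.3105  0.0327] [ 0.454 -0.328  0.02 ] [ 0.488 -0.294  0.044]
side knob px 300.24347826086955 219.51304347826087 115 [0.511  0.0326 0.1488] [ 0.14  -0.845  0.114] [0.525 0.049 0.651]
cap px 355.5269922879177 354.4575835475578 389 [ 0.4647 -0.3225  0.032 ] [ 0.14  -0.845  0.009] [ 0.487 -0.297  0.651]
((573.533935546875, 50.589271545410156), (182.5038604736328, 220.48179626464844), 8.177838325500488) [[467.52856 146.72894]
 [498.89124 -71.51086]
 [679.5393  -45.5504 ]
 [648.17664 172.68939]]
lid plane [-0.06715771 -0.01109939  0.1473699 ] 3735 [ 0.47222157 -0.06976165  0.09725524] [0.6753843  0.16894866 0.11900822]
((573.9548950195312, 50.26958465576172), (180.91635131835938, 219.7308349609375), 8.04987621307373) [[469.00305  146.38513 ]
 [499.77307  -71.180595]
 [678.90674  -45.845963]
 [648.1367   171.71976 ]]
[[-0.909  0.418 -0.001]
 [ 0.418  0.909 -0.002]
 [-0.    -0.002 -1.   ]]
```

```bash
python3 -m handwheel '0 0 0 0 0 -0.143 1;0 0 0 0 0 -0.143 1;0 0 0 0 0 -0.143 1;0 0 0 0 0 -0.143 1;0 0 0 0 0 0 1'
cat > to.py <<'E'
import sys
from h import *
s=state();M=R.from_quat(np.roll(s['tool_rot'],-1)).as_matrix();p=s['tcp_pos']
print('p',p.round(4),'F',np.round(s['wrist_force'],1),'w',round(s['width'],4),'gf',round(s['grasp_force'],1),'t',round(s['t'],2),'q',s['joints'].round(2))
print('y ang',np.degrees(np.arctan2(M[1,1],M[0,1])).round(2),'z',M[:,2].round(3))
for a in sys.argv[1:]:
    t=np.array(eval(a));print(a,'tool mm',(1000*M.T@(t-p)).round(1))
E
python3 to.py '[.5175,.0415,.24]'
```

```text
t: 0.72
tcp_pos: [0.3028, 0.6583, 0.2307]
tool_rot: [-0.0, -0.07, 0.998, -0.0]
wrist_force: [-0.2, -0.2, 0.6]
width: 0.0855
grasp_force: 0.0
p [0.3028 0.6583 0.2307] F [-0.2 -0.2  0.6] w 0.0855 gf 0.0 t 0.72 q [-1.14  0.59 -0.1   1.6   0.07  0.95  0.45]
y ang 97.99 z [-0.001 -0.001 -1.   ]
[.5175,.0415,.24] tool mm [-126.9 -640.7   -8.9]
```

```bash
python3 -m handwheel '-12 -55 -4 0 0 0 1;-12 -55 -4 0 0 0 1;-12 -55 0 0 0 0 1;-12 -55 0 0 0 0 1;-12 -55 0 0 0 0 1' >/dev/null; python3 -m handwheel '-12 -55 0 0 0 0 1;-12 -55 0 0 0 0 1;-12 -55 0 0 0 0 1;-12 -55 0 0 0 0 1;-12 -55 0 0 0 0 1'>/dev/null; python3 -m handwheel '0 -40 0 0 0 0 1;0 -25 0 0 0 0 1;0 0 0 0 0 0 1'; python3 to.py '[.5175,.0415,.24]' '[.5175,.0415,.127]'
```

```text
t: 2.35
tcp_pos: [0.5082, 0.0643, 0.2393]
tool_rot: [-0.0, -0.067, 0.998, -0.0]
wrist_force: [-0.7, 0.6, 0.3]
width: 0.0853
grasp_force: 0.0
p [0.5082 0.0643 0.2393] F [-0.7  0.6  0.3] w 0.0853 gf 0.0 t 2.35 q [-0.21  0.32 -0.01  2.07  0.01  0.75  1.48]
y ang 97.69 z [-0.    -0.001 -1.   ]
[.5175,.0415,.24] tool mm [ -6.1 -23.8  -0.7]
[.5175,.0415,.127] tool mm [ -6.2 -23.7 112.3]
```

```bash
python3 -c "
from h import *
for z in(.145,.15,.155):print(ray('top',290.6,262.1,z).round(4),ray('side',300.2,219.5,z).round(4))"
python3 -m handwheel '-6 -24 0 0 0 0 1;0 0 35 0 0 0 1;0 0 35 0 0 0 1;0 0 0 0 0 0 1' | head -2
```

```text
[0.5184 0.0419 0.145 ] [0.5111 0.031  0.145 ]
[0.5178 0.0416 0.15  ] [0.5074 0.0224 0.15  ]
[0.5171 0.0413 0.155 ] [0.5037 0.0137 0.155 ]
t: 2.85
tcp_pos: [0.5152, 0.0452, 0.1673]
```

```bash
python3 -m handwheel '-2 -4 20 0 0 0 1;0 0 20 0 0 0 1;0 0 0 0 0 0 1' | head -4; python3 -m handwheel '0 0 0 0 0 0 -1;0 0 0 0 0 0 -1;0 0 0 0 0 0 -1;0 0 0 0 0 0 -1;0 0 0 0 0 0 -1'
```

```text
t: 3.22
tcp_pos: [0.5198, 0.0411, 0.1295]
tool_rot: [-0.0, -0.071, 0.997, 0.0]
wrist_force: [0.4, -0.1, -0.1]
t: 3.85
tcp_pos: [0.52, 0.0407, 0.1295]
tool_rot: [0.0, -0.071, 0.997, 0.0]
wrist_force: [-0.1, 1.1, 0.6]
width: 0.0257
grasp_force: 58.8
```

Run:
```python
from h import *
im,d=grab('side'); cv2.imwrite('pics/s1.png',cv2.resize(im[130:330,200:420,::-1],None,fx=2.5,fy=2.5))
th0=.347
h=np.array([.6628,.063]);a=np.radians(8.1);ex=np.array([np.cos(a),np.sin(a)])
s=state();p=s['tcp_pos'];r=(p[:2]-h)@ex;print('horiz',r, 'z of knob if r=.156',.095+np.sqrt(.156**2-r*r), p)
```

```text
horiz -0.14454834842403178 z of knob if r=.156 0.1536666427187095 [0.51997388 0.04066444 0.12941674]
```

View pics/s1.png

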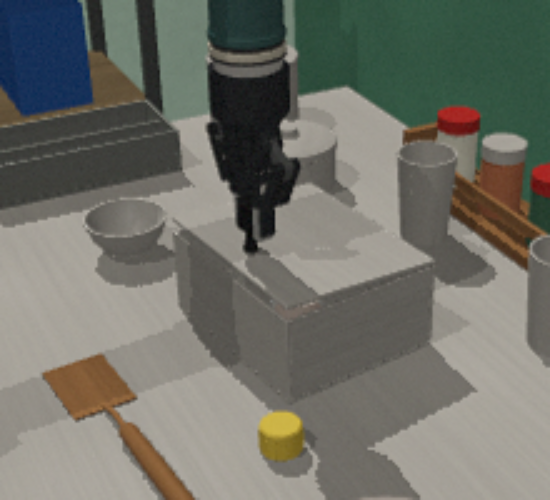

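The fingers hold the knob; the view (side crop, knob at about (250,240)) shows the lid still near closed. Next I compute the arc.

Run:
```python
import numpy as np
t=np.linspace(.347,1.745+.279,21);x=-156*np.cos(t);z=156*np.sin(t)
for i in range(20):print(f'{-(x[i+1]-x[i]):.1f} 0 {-(z[i+1]-z[i]):.1f}',end='; ')
```

```text
-5.0 0 -12.1; -6.0 0 -11.6; -6.9 0 -11.1; -7.8 0 -10.5; -8.7 0 -9.8; -9.5 0 -9.0; -10.2 0 -8.2; -10.8 0 -7.3; -11.4 0 -6.4; -11.9 0 -5.4; -12.3 0 -4.4; -12.6 0 -3.4; -12.9 0 -2.3; -13.0 0 -1.2; -13.1 0 -0.1; -13.0 0 1.0; -12.9 0 2.1; -12.7 0 3.2; -12.4 0 4.2; -12.0 0 5.2;
```

```bash
python3 -m handwheel '-5 0 -12 0 0 0 -1;-6 0 -11.6 0 0 0 -1;-7 0 -11 0 0 0 -1;-8 0 -10.5 0 0 0 -1;-8.7 0 -9.8 0 0 0 -1'; python3 to.py
```

```text
t: 4.53
tcp_pos: [0.5529, 0.0452, 0.1845]
tool_rot: [-0.002, -0.071, 0.998, 0.0]
wrist_force: [-3.8, 3.9, -4.4]
width: 0.0259
grasp_force: 59.4
p [0.5529 0.0452 0.1845] F [-3.8  3.9 -4.4] w 0.0259 gf 59.4 t 4.53 q [-0.16  0.44 -0.01  2.03  0.    0.67  1.55]
y ang 98.1 z [-0.004 -0.    -1.   ]
```

```bash
python3 -m handwheel '-9.5 0 -9 0 0 0 -1;-10.2 0 -8.2 0 0 0 -1;-10.8 0 -7.3 0 0 0 -1;-11.4 0 -6.4 0 0 0 -1;-11.9 0 -5.4 0 0 0 -1'; python3 -m handwheel '-12.3 0 -4.4 0 0 0 -1;-12.6 0 -3.4 0 0 0 -1;-12.9 0 -2.3 0 0 0 -1;-13 0 -1.2 0 0 0 -1;-13 0 0 0 0 0 -1'
```

```text
t: 5.15
tcp_pos: [0.6057, 0.0527, 0.2213]
tool_rot: [-0.003, -0.071, 0.998, 0.0]
wrist_force: [-5.9, 2.8, -0.9]
width: 0.0254
grasp_force: 59.4
t: 5.78
tcp_pos: [0.6706, 0.0618, 0.2331]
tool_rot: [-0.001, -0.07, 0.998, 0.0]
wrist_force: [-3.4, 2.1, -1.1]
width: 0.0256
grasp_force: 58.9
```

```bash
python3 -m handwheel '-13 0 1 0 0 0 -1;-12.9 0 2 0 0 0 -1;-12.7 0 3.2 0 0 0 -1;-12.4 0 4.2 0 0 0 -1;0 0 0 0 0 0 -1'
python3 to.py '[.730,.0727,.213]'
python3 - <<'E'
from h import *
for n in('side','top'):
    im,d=grab(n)
    if n=='side': cv2.imwrite('pics/s2.png',cv2.resize(im[80:330,200:450,::-1],None,fx=2.3,fy=2.3))
E
```

```text
t: 6.4
tcp_pos: [0.7241, 0.0694, 0.2215]
tool_rot: [0.003, -0.071, 0.997, 0.0]
wrist_force: [0.9, 3.1, 0.5]
width: 0.025
grasp_force: 58.9
p [0.7241 0.0694 0.2215] F [0.9 3.1 0.5] w 0.025 gf 58.9 t 6.4 q [-0.16  0.6   0.    1.61 -0.    0.92  1.56]
y ang 98.1 z [ 0.005  0.001 -1.   ]
[.730,.0727,.213] tool mm [-6.2  2.4  8.5]
```

View pics/s2.png

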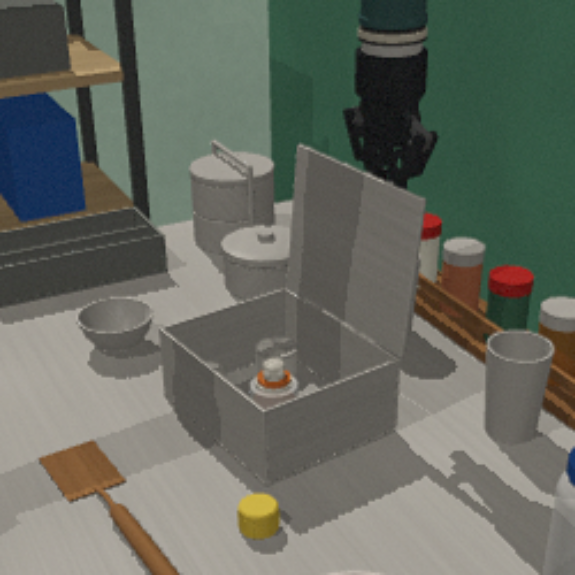

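The lid is up and the jar is visible, with the spout at crop (274,370). I'll fit the lid plane and the jar seat.

```bash
cat > lid.py <<'E'
from h import *
import sys
def lid(d):
    P=cloud('side',d); m=np.zeros((480,640),np.uint8); cv2.fillPoly(m,[np.array([(334,155),(378,175),(372,222),(332,204)])],1)
    Q=P[(m>0)&(d>0)]
    for _ in range(4):
        c=Q.mean(0); n=np.linalg.svd(Q-c)[2][2]; e=abs((Q-c)@n); Q=Q[e<max(.004,0)] if (e<.004).sum()>200 else Q[e<np.median(e)*2]
    n=n*np.sign(-n[0]) ; return n,c,len(Q)
n,c,k=lid(np.load('side.npz')['d']); print('n',n.round(3),'lid angle',90-np.degrees(np.arcsin(n[2]))if 0 else 90+np.degrees(np.arcsin(n[2])),'yaw',np.degrees(np.arctan2(-n[1],-n[0])),k)
E
python3 lid.py
python3 - <<'E'
from h import *
for n in('side','top'):
    s=np.load(n+'.npz');im=s['im'];P=cloud(n,s['d']);hsv=cv2.cvtColor(im,cv2.COLOR_RGB2HSV)
    o=(hsv[...,0]<18)&(hsv[...,1]>130)&(hsv[...,2]>90);v,u=np.mgrid[:480,:640]
    b=(300,225,340,265) if n=='side' else (245,200,340,290)
    o&=(u>b[0])&(u<b[2])&(v>b[1])&(v<b[3])
    print(n,o.sum(),u[o].min(),u[o].max(),v[o].min(),v[o].max())
    cu,cv_=(u[o].min()+u[o].max())/2,(v[o].min()+v[o].max())/2
    print(cu,cv_,ray(n,cu,cv_,.060).round(4),ray(n,cu,cv_,.058).round(4),np.median(P[o],0).round(4))
    if n=='top': cv2.imwrite('pics/t2.png',cv2.resize(im[180:300,230:350,::-1],None,fx=4,fy=4,interpolation=cv2.INTER_NEAREST))
E
```

```text
n [-0.985 -0.139  0.1  ] lid angle 95.75561094815485 yaw 8.025066161153076 2172
side 53 312 325 241 248
318.5 244.5 [0.5591 0.0304 0.06  ] [0.5605 0.0334 0.058 ] [0.5539 0.0247 0.0594]Traceback (most recent call last):
  File "<stdin>", line 7, in <module>
    return umr_minimum(a, axis, None, out, keepdims, initial, where)
ValueError: zero-size array to reduction operation minimum which has no identity
```

```bash
python3 -m handwheel '-5.5 0 2 0 0 0 -1;-5.5 0 2.3 0 0 0 -1;0 0 0 0 0 0 -1;0 0 0 0 0 0 -1'|head -4; python3 -c "
from h import *
grab('side')"; python3 lid.py
```

```text
t: 7.0
tcp_pos: [0.7332, 0.0707, 0.2174]
tool_rot: [0.001, -0.071, 0.998, 0.0]
wrist_force: [1.3, 3.9, 3.5]
n [-0.977 -0.137  0.163] lid angle 99.40193171992051 yaw 7.973607400024802 2168
```

```bash
python3 -m handwheel '-1 0 0 0 0 0 1;0 0 0 0 0 0 1;0 0 0 0 0 0 1;0 0 0 0 0 0 1;0 0 0 0 0 0 1'|tail -2; python3 -m handwheel '0 0 -30 0 0 0 1;0 0 -45 0 0 0 1;0 0 -45 0 0 0 1;0 -50 0 0 0 0 1;0 -60 0 0 0 0 1';python3 -m handwheel '0 -60 0 0 0 0 1;20 -60 0 0 0 0 1;40 -60 0 0 0 0 1;50 -50 0 0 0 0 1;50 -30 0 0 0 0 1'
python3 - <<'E'
from h import *
grab('side');im,d=grab('top')
cv2.imwrite('pics/t3.png',cv2.resize(im[180:300,230:350,::-1],None,fx=4,fy=4,interpolation=cv2.INTER_NEAREST))
E
python3 lid.py; python3 to.py '[.4715,-.311,.1]'
```

```text
width: 0.0852
grasp_force: 0.0
t: 8.3
tcp_pos: [0.7493, -0.0369, 0.3385]
tool_rot: [0.001, -0.073, 0.997, 0.0]
wrist_force: [1.4, -1.3, -0.3]
width: 0.0854
grasp_force: 0.0
t: 8.93
tcp_pos: [0.6345, -0.3056, 0.3369]
tool_rot: [-0.0, -0.069, 0.998, -0.001]
wrist_force: [-0.5, -1.8, -0.1]
width: 0.0858
grasp_force: 0.0
n [-0.977 -0.137  0.161] lid angle 99.26895634029549 yaw 8.005963734374248 2159
p [ 0.6286 -0.3118  0.3376] F [ 0.  -1.   0.2] w 0.0856 gf 0.0 t 9.03 q [ 0.35  0.47  0.06  1.56 -0.02  1.12  2.12]
y ang 97.33 z [-0.005 -0.006 -1.   ]
[.4715,-.311,.1] tool mm [154.4  22.  238.4]
```

View pics/t3.png

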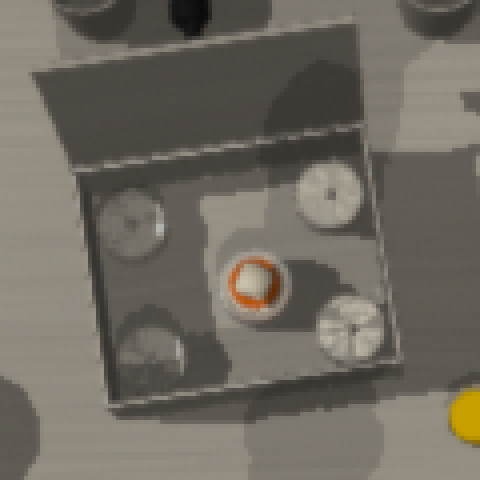

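The crop shows the lid leaning back, four tins, and the orange ring with its spout at crop (255,283), which is full-image (293.7,250.8).

Run:
```python
from h import *
def cen(n,m):
    c=max(cv2.findContours(m.astype(np.uint8),0,2)[0],key=cv2.contourArea); return cv2.minEnclosingCircle(c),c[:,0].min(0),c[:,0].max(0)
v,u=np.mgrid[:480,:640]
for n in('top','side'):
    s=np.load(n+'.npz');im=s['im'];hsv=cv2.cvtColor(im,cv2.COLOR_RGB2HSV);P=cloud(n,s['d'])
    b=(280,235,310,265) if n=='top' else (300,225,340,265)
    w=(u>b[0])&(u<b[2])&(v>b[1])&(v<b[3])
    o=w&(hsv[...,0]<20)&(hsv[...,1]>130)&(hsv[...,2]>80)
    (c,r),lo,hi=cen(n,o);print(n,'ring',c,r,lo,hi,ray(n,*c,.0595).round(4))
    wh=w&(P[...,2]>.07)&(P[...,2]<.09);print('spout px',u[wh].mean(),v[wh].mean(),wh.sum(),ray(n,u[wh].mean(),v[wh].mean(),.080).round(4),np.median(P[wh],0).round(4))
    b=(400,268,425,295) if n=='top' else (340,338,372,372)
    w=(u>b[0])&(u<b[2])&(v>b[1])&(v<b[3]);k=w&(hsv[...,0]>100)&(hsv[...,0]<125)&(hsv[...,1]>130)
    (c,r),lo,hi=cen(n,k);print('cap',c,r,lo,hi,u[k].mean(),v[k].mean(),ray(n,*c,.033).round(4),ray(n,*c,.019).round(4))
    t=k&(hsv[...,2]>0)&(P[...,2]>.029)&(P[...,2]<.04);print('captop',t.sum(),((P[t].min(0)+P[t].max(0))/2).round(4),P[t].mean(0).round(4))
```

```text
top ring (293.0199890136719, 250.4199981689453) 6.185312271118164 [287 245] [299 256] [0.565  0.0391 0.0595]
spout px 292.58620689655174 249.94827586206895 58 [0.5633 0.0393 0.08  ] [0.5632 0.0384 0.0775]Traceback (most recent call last):
  File "<stdin>", line 14, in <module>
  File "<stdin>", line 3, in cen
ValueError: max() iterable argument is empty
```

```bash
python3 - <<'E'
from h import *
print(ray('top',410.4,280.5,.033),ray('side',355.5,354.5,.019),ray('side',355.5,354.5,.023))
s=np.load('side.npz');im=s['im'];hsv=cv2.cvtColor(im,cv2.COLOR_RGB2HSV);v,u=np.mgrid[:480,:640]
o=(u>300)&(u<340)&(v>225)&(v<265)&(hsv[...,0]<20)&(hsv[...,1]>130)&(hsv[...,2]>80)
print(u[o].min(),u[o].max(),v[o].min(),v[o].max())
print(ray('side',(u[o].min()+u[o].max())/2,242,.06))
E
python3 -m handwheel '50 7 0 0 0 0 1;50 7 0 0 0 0 1;50 6 0 0 0 0 1;0 0 0 0 0 0 1'|head -2; python3 to.py '[.471,-.311,.1]' '[.471,-.311,.016]'
```

```text
[ 0.47134763 -0.31066862  0.033     ] [ 0.46970592 -0.31385426  0.019     ] [ 0.46762036 -0.31721405  0.023     ]
312 325 241 248
[0.56459332 0.04165761 0.06      ]
t: 9.52
tcp_pos: [0.48, -0.3046, 0.3373]
p [ 0.48   -0.3046  0.3373] F [ 1.  -0.8 -0.5] w 0.0856 gf 0.0 t 9.53 q [ 0.43  0.28  0.07  1.85 -0.02  1.01  2.21]
y ang 97.82 z [-0.003  0.    -1.   ]
[.471,-.311,.1] tool mm [  9.1  -5.2 237.3]
[.471,-.311,.016] tool mm [  8.9  -5.3 321.3]
```

```bash
python3 -m handwheel '9 -5 40 0 0 0 1;0 0 60 0 0 0 1;0 0 60 0 0 0 1;0 0 60 0 0 0 1;0 0 40 0 0 0 1'|head -2;python3 -m handwheel '0 0 0 0 0 0 1;0 0 0 0 0 0 1'|head -4; python3 to.py '[.471,-.311,.009]'
```

```text
t: 10.15
tcp_pos: [0.4773, -0.309, 0.0744]
t: 10.4
tcp_pos: [0.4783, -0.3104, 0.0783]
tool_rot: [0.001, -0.071, 0.997, -0.001]
wrist_force: [0.5, 0.9, 0.7]
p [ 0.4783 -0.3104  0.0783] F [0.5 0.9 0.7] w 0.0855 gf 0.0 t 10.4 q [ 0.47  0.62  0.04  2.06 -0.05  0.46  2.25]
y ang 98.12 z [ 0.002 -0.001 -1.   ]
[.471,-.311,.009] tool mm [ 7.4  0.5 69.3]
```

```bash
python3 -m handwheel '7 0 25 0 0 0 1;0 0 25 0 0 0 1;0 0 15 0 0 0 1;0 0 0 0 0 0 1;0 0 0 0 0 0 1'|head -4; python3 to.py '[.471,-.311,.010]'
```

```text
t: 11.02
tcp_pos: [0.4706, -0.3114, 0.0132]
tool_rot: [0.001, -0.071, 0.998, -0.001]
wrist_force: [0.2, 1.0, 0.4]
p [ 0.4706 -0.3114  0.0132] F [0.2 1.  0.4] w 0.0854 gf 0.0 t 11.03 q [ 0.49  0.72  0.02  2.09 -0.05  0.32  2.26]
y ang 98.1 z [ 0.002 -0.001 -1.   ]
[.471,-.311,.010] tool mm [-0.5  0.3  3.3]
```

```bash
python3 -m handwheel '0 0 4 0 0 0 1;0 0 0 0 0 0 -1;0 0 0 0 0 0 -1;0 0 0 0 0 0 -1;0 0 0 0 0 0 -1'; python3 -m handwheel '0 0 0 0 0 0 -1;0 0 0 0 0 0 -1'; python3 -m handwheel '0 0 -15 0 0 0 -1;0 0 -40 0 0 0 -1;0 0 -60 0 0 0 -1;0 0 -60 0 0 0 -1;0 0 0 0 0 0 -1'; python3 -c "
from h import *
im,d=grab('side')
cv2.imwrite('pics/s4.png',cv2.resize(im[180:430,250:500,::-1],None,fx=2.3,fy=2.3))"; python3 to.py '[.5645,.0395,.175]'
```

```text
t: 11.65
tcp_pos: [0.4697, -0.3111, 0.0087]
tool_rot: [0.0, -0.07, 0.998, -0.0]
wrist_force: [-0.6, 0.7, 6.0]
width: 0.039
grasp_force: 60.1
t: 11.9
tcp_pos: [0.4697, -0.311, 0.0086]
tool_rot: [0.0, -0.071, 0.998, -0.0]
wrist_force: [-0.4, 0.5, 4.8]
width: 0.0387
grasp_force: 60.1
t: 12.52
tcp_pos: [0.4726, -0.3129, 0.1888]
tool_rot: [0.005, -0.07, 0.998, -0.003]
wrist_force: [0.4, -0.3, -0.5]
width: 0.0388
grasp_force: 60.3
p [ 0.4709 -0.3117  0.1861] F [ 0.3  0.6 -0.7] w 0.0388 gf 60.3 t 12.57 q [ 0.46  0.45  0.05  2.02 -0.04  0.67  2.25]
y ang 98.09 z [ 0.005 -0.003 -1.   ]
[.5645,.0395,.175] tool mm [-142.   334.6   10.6]
```

View pics/s4.png

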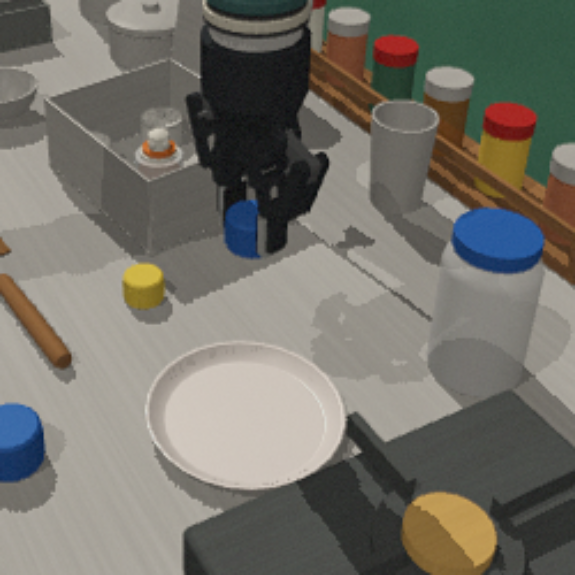

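The cap is in the fingers at crop (245,230), gripped upright, and the dish is empty and unmoved. Now over the spout.

```bash
python3 -m handwheel '-20 48 0 0 0 0 -1;-20 48 0 0 0 0 -1;-20 48 0 0 0 0 -1;-20 48 0 0 0 0 -1;-20 48 0 0 0 0 -1'|head -2;python3 -m handwheel '-20 48 0 0 0 0 -1;-20 47 0 0 0 0 -1;0 0 0 0 0 0 -1;0 0 0 0 0 0 -1'|head -4; python3 to.py '[.563,.039,.110]'
```

```text
t: 13.2
tcp_pos: [0.5336, -0.0575, 0.1816]
t: 13.7
tcp_pos: [0.5596, 0.04, 0.1818]
tool_rot: [-0.002, -0.071, 0.997, -0.0]
wrist_force: [-0.1, -0.5, -1.5]
p [0.5596 0.04   0.1818] F [-0.1 -0.5 -1.5] w 0.0386 gf 60.4 t 13.7 q [-0.18  0.45  0.04  2.02 -0.03  0.67  1.59]
y ang 98.12 z [-0.003 -0.001 -1.   ]
[.563,.039,.110] tool mm [-3.5 -1.5 71.7]
```

```bash
python3 -m handwheel '-3.5 -1.5 25 0 0 0 -1;0 0 25 0 0 0 -1;0 0 22 0 0 0 -1;0 0 0 0 0 0 -1;0 0 0 0 0 0 -1'|head -4; python3 to.py '[.563,.039,.080]'
python3 - <<'E'
from h import *
im,d=grab('side');cv2.imwrite('pics/s5.png',cv2.resize(im[190:270,280:380,::-1],None,fx=6,fy=6))
hsv=cv2.cvtColor(im,cv2.COLOR_RGB2HSV);v,u=np.mgrid[:480,:640];w=(u>295)&(u<345)&(v>190)&(v<265)
k=w&(hsv[...,0]>100)&(hsv[...,0]<125)&(hsv[...,1]>130)
for r in range(190,265):
    a=u[r][k[r]]; 
    if len(a)>4: print(r,a.min(),a.max())
E
```

```text
t: 14.32
tcp_pos: [0.5647, 0.0382, 0.1115]
tool_rot: [0.0, -0.07, 0.998, -0.0]
wrist_force: [-0.1, -0.3, 0.1]
p [0.5647 0.0382 0.1115] F [-0.1 -0.3  0.1] w 0.0386 gf 60.4 t 14.32 q [-0.17  0.56  0.03  2.06 -0.03  0.52  1.6 ]
y ang 97.98 z [ 0.    -0.001 -1.   ]
[.563,.039,.080] tool mm [ 1.6  1.1 31.5]
214 314 319
215 313 318
216 312 318
217 311 318
218 311 318
219 311 318
220 311 318
221 311 318
222 311 318
223 311 318
224 311 318
225 311 319
226 311 318
227 312 318
228 313 319
229 315 320
```

View pics/s5.png

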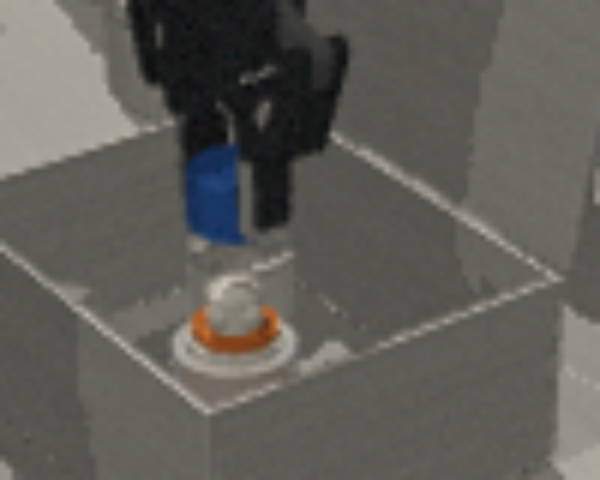

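The cap is directly above the spout: its left edge is at crop x≈187, which puts its centre near 233, against a ring centre of about 235. Down.

```bash
python3 -m handwheel '1 1 10 0 0 0 -1;0 0 10 0 0 0 -1;0 0 5 0 0 0 -1;0 0 0 0 0 0 -1'|sed -n 2,4p; python3 to.py '[.564,.039,.0757]'
```

```text
tcp_pos: [0.5632, 0.0403, 0.0855]
tool_rot: [-0.001, -0.071, 0.998, -0.0]
wrist_force: [0.4, -0.0, 0.2]
p [0.5632 0.0403 0.0855] F [ 0.4 -0.   0.2] w 0.0386 gf 60.4 t 14.88 q [-0.17  0.6   0.03  2.07 -0.04  0.47  1.59]
y ang 98.1 z [-0.001 -0.    -1.   ]
[.564,.039,.0757] tool mm [-0.7 -1.4  9.8]
```

```bash
python3 -m handwheel '-0.5 -1 0 0 0 0 -1;0 0 2 0 0 0 -1;0 0 2 0 0 0 -1;0 0 0 0 0 0 -1'|sed -n 2,4p; python3 -m handwheel '0 0 2 0 0 0 -1;0 0 2 0 0 0 -1;0 0 0 0 0 0 -1'|sed -n 2,4p
```

```text
tcp_pos: [0.5641, 0.0394, 0.082]
tool_rot: [-0.0, -0.071, 0.998, -0.0]
wrist_force: [-0.6, -0.2, -1.0]
tcp_pos: [0.5645, 0.0389, 0.0795]
tool_rot: [0.0, -0.07, 0.998, -0.0]
wrist_force: [-2.5, -0.9, 11.5]
```

```bash
python3 -m handwheel '1.5 0 -1 0 0 0 -1;0 0 0 0 0 0 -1'|sed -n 2,4p;  python3 -m handwheel '0 0.0 1 0 0 0 -1;0 0 0 0 0 0 -1'|sed -n 2,5p
```

```text
tcp_pos: [0.5635, 0.0388, 0.0797]
tool_rot: [0.001, -0.07, 0.998, -0.0]
wrist_force: [0.2, -1.0, 4.8]
tcp_pos: [0.5631, 0.0382, 0.0781]
tool_rot: [0.0, -0.07, 0.998, -0.001]
wrist_force: [0.9, -2.3, 0.6]
width: 0.0387
```

Centred: the vertical force dropped. Pressing down.

```bash
python3 -m handwheel '-0.3 -0.7 2 0 0 0 -1;0 0 0 0 0 0 -1'|sed -n 2,5p;  python3 -m handwheel '0 0 2 0 0 0 -1;0 0 0 0 0 0 -1'|sed -n 2,5p; python3 -m handwheel '0 0 2 0 0 0 -1;0 0 0 0 0 0 -1'|sed -n 2,5p
```

```text
tcp_pos: [0.5631, 0.038, 0.0758]
tool_rot: [-0.0, -0.07, 0.998, -0.0]
wrist_force: [1.2, -3.8, 1.5]
width: 0.0384
tcp_pos: [0.5631, 0.0371, 0.0744]
tool_rot: [-0.0, -0.07, 0.998, -0.001]
wrist_force: [-0.6, -5.0, 4.2]
width: 0.0385
tcp_pos: [0.5633, 0.0372, 0.0728]
tool_rot: [0.0, -0.07, 0.998, -0.001]
wrist_force: [-0.8, -4.3, 8.4]
width: 0.0387
```

```bash
python3 -m handwheel '0 -1.2 1 0 0 0 -1;0 0 0 0 0 0 -1'|sed -n 2,5p;  python3 -m handwheel '0 0 2 0 0 0 -1;0 0 0 0 0 0 -1'|sed -n 2,5p; python3 -m handwheel '0 0 2 0 0 0 -1;0 0 0 0 0 0 -1'|sed -n 2,5p
```

```text
tcp_pos: [0.5633, 0.0368, 0.0715]
tool_rot: [-0.0, -0.07, 0.998, -0.0]
wrist_force: [-0.8, -1.6, 4.1]
width: 0.0386
tcp_pos: [0.5629, 0.0369, 0.0681]
tool_rot: [-0.0, -0.07, 0.998, -0.0]
wrist_force: [2.0, -3.0, -8.1]
width: 0.0383
tcp_pos: [0.5628, 0.037, 0.066]
tool_rot: [-0.001, -0.07, 0.998, -0.0]
wrist_force: [2.6, -4.7, -10.8]
width: 0.0384
```

The force dropped and reversed, so it clicked. Continuing onto the ring.

```bash
python3 -m handwheel '0 -0.6 2 0 0 0 -1;0 0 0 0 0 0 -1'|sed -n 2,5p;  python3 -m handwheel '0 0 2 0 0 0 -1;0 0 0 0 0 0 -1'|sed -n 2,5p; python3 -m handwheel '0 0 2 0 0 0 -1;0 0 0 0 0 0 -1'|sed -n 2,6p
```

```text
tcp_pos: [0.5629, 0.0375, 0.0651]
tool_rot: [-0.0, -0.071, 0.997, 0.0]
wrist_force: [1.3, -1.6, -4.7]
width: 0.0386
tcp_pos: [0.5634, 0.0378, 0.0635]
tool_rot: [0.0, -0.071, 0.997, 0.001]
wrist_force: [-0.8, -0.1, -0.3]
width: 0.0386
tcp_pos: [0.5636, 0.0377, 0.0616]
tool_rot: [0.0, -0.071, 0.997, 0.0]
wrist_force: [-1.8, 1.3, 4.7]
width: 0.039
grasp_force: 62.9
```

```bash
python3 -m handwheel '0 0 2 0 0 0 -1;0 0 0 0 0 0 -1'|sed -n 2,5p;  python3 -m handwheel '0 0 2 0 0 0 -1;0 0 0 0 0 0 -1'|sed -n 2,5p; python3 -m handwheel '0 0 1 0 0 0 -1;0 0 0 0 0 0 -1'|sed -n 2,6p
```

```text
tcp_pos: [0.5636, 0.0378, 0.0605]
tool_rot: [0.0, -0.071, 0.997, 0.001]
wrist_force: [-3.6, 1.6, 12.1]
width: 0.0387
tcp_pos: [0.5637, 0.0378, 0.0602]
tool_rot: [0.0, -0.071, 0.997, 0.001]
wrist_force: [-6.3, 1.6, 25.8]
width: 0.0385
tcp_pos: [0.5637, 0.0378, 0.0601]
tool_rot: [0.001, -0.071, 0.997, 0.001]
wrist_force: [-7.8, 2.0, 33.4]
width: 0.0384
grasp_force: 65.9
```

At the stop. I'll ease to a firm but moderate push and check.

```bash
python3 -m handwheel '0 0 -1.2 0 0 0 -1;0 0 0 0 0 0 -1;0 0 0 0 0 0 -1;0 0 0 0 0 0 -1'
python3 - <<'E'
from h import *
im,d=grab('side');cv2.imwrite('pics/s6.png',cv2.resize(im[130:290,270:430,::-1],None,fx=3.7,fy=3.7))
E
python3 lid.py
```

```text
t: 19.75
tcp_pos: [0.5637, 0.0378, 0.0602]
tool_rot: [0.001, -0.071, 0.997, 0.001]
wrist_force: [-5.8, 1.2, 24.9]
width: 0.0386
grasp_force: 64.8
n [-0.977 -0.137  0.163] lid angle 99.39784238810734 yaw 7.956814794181538 2153
```

View pics/s6.png

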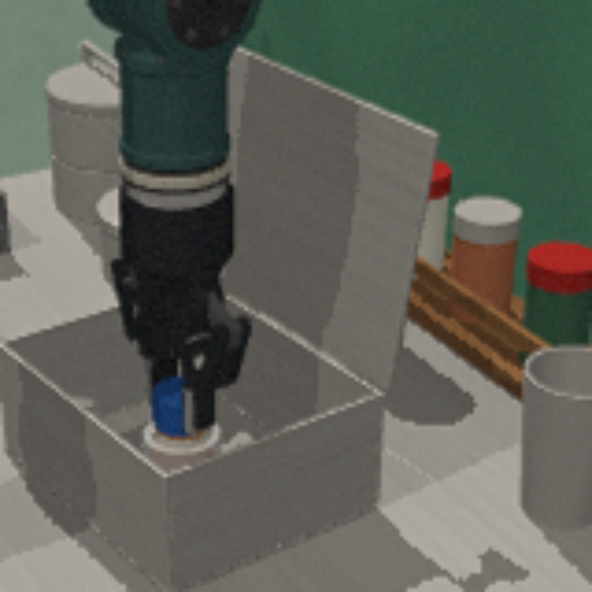

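The cap sits home on the ring at crop (175,410), still held and pressed at about 25 N. The lid is at 99.4° and the arm is clear of it.

```bash
python3 -c "
from station import sign_off
print(sign_off())"
```

```text
the job is handed in; nothing more can be done
None
```

The job is handed in at about 20 s: the lid stands at about 99° on its own hinge, and the blue cap clicked home on the spout, with the fingers still pressing it at about 25 N and the ring squeezed to its stop.

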